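# Pack the exhibit canister and take off its dust cover

### The arm

A 6-joint arm with a two-finger parallel gripper is mounted at the origin on the work surface. World frame = base frame: x ahead of the robot, y to its left, z up, the work surface at z = 0. Lengths are in m, angles in rad, forces in N, time in s.
With the tool pointing down it reaches from about 0.375 to 0.9 m from the base axis. Payload 3.1 kg.
Tool frame: the origin (TCP) lies on the centre line of the jaws, within the pads' length; the fingertips stand robot.finger_overhang ahead of it and the grasp point (between the pads) lies 2 mm behind it (robot.finger_overhang is the distance from the TCP to the fingertips, in m); z points along the fingers, y is the direction in which the jaws open and shut (so a half turn about z gives the same grasp; the last joint's range is limited). The gripper opens to 87 mm and grips with 3 to 60 N. Pads are 19 mm wide; open, the fingers measure 117 mm over their backs; the gripper's body (75 mm by 190 mm) begins 51 mm behind the grasp point.
Start: joints at [-1.308, 0.527, 1.433, -0, 1.181, -0.178], TCP at [0.267, -0.565, 0.24] pointing down, gripper open.
Joint ranges: [-3.08, 3.08], [-0.75, 2.2], [0.22, 2.44], [-1.43, 4.57], [0, 2.65], [-2.85, 2.85]. Speed limits (rad/s): [2.79, 2.79, 3.14, 3.14, 3.14, 3.14].

### API

Orientations are given as a unit quaternion [x, y, z, w].
In Python, from rig import robot gives the robot as it stands. The module is installed in compiled form; this text tells all that it offers.
- The arm moves only by the tool step_arm, never from a script. Its arguments are lists of equal length, an entry for each row: "slide": the shift along the tool's x, y, z in mm, a list of three; "twist": the turn about the tool's z in degrees. A call has 1 to 20 rows; each row shifts and turns the commanded pose from where the row before left it, along the tool's axes as they then stand; what a row does not reach is not made up. A row lasts 1/12 s, in which the tool goes at most 41.7 mm and 7.16 degrees, less where a joint would pass 70% of its speed; a pose out of reach is approached as far as the arm can. A call is refused whole if a number of a shift passes 41.7 or a number of a turn 7.16, either way. A call with a gripper value outside its range is refused whole. "jaw" is the finger opening in mm, from 0 to 87, set as the call begins (left out, the last holds). The fingers move at their own pace and stop on an object; "force" is the grip in N (left out, the last holds). Time passes only in rows, so rows that do not move let the fingers close. It gives the time, the measured TCP pose, the force and the opening at its end, in the units of the state.
- robot.get_obs(): the state, without advancing time (a new reading comes with each control period).
- robot.camera(name): name is "scene" or "top"; returns a dict with "color" (480x640x3 uint8, blue, green, red), "depth" (480x640 float32, m along the optical axis (not along the pixel's ray), 0 where there is no reading), "camera_matrix" (3x3 intrinsics, pixels), "k1" (the pictures are not rectified: a ray, as slopes to the right and down, at radius r is drawn at 1 + k1 r^2 times it, then the intrinsics apply), "origin" and "orientation" of the camera in the world. Camera axes: x right, y down, z forward; pixel columns grow to the right and rows downward; lengths in m; the calibration is good to about 2 mm. A picture is of the moment at which its call begins.
- robot.hand_in(): hands the job in, once; it reports no verdict.
The state is a dict: "time": time; "q": joint angles; "joint_velocities": joint speeds; "joint_torque": joint torques, N m; "position": TCP position; "tool_rot": TCP orientation; "ft_force": force on the tool from outside, world axes, zero at the start; "moment": the same for the moment, N m; "grip_width": finger opening in m.
Only numpy, scipy, OpenCV 4.12 (cv2) and the standard library are available. Lean on these libraries where they do the work, as an engineer would, in place of code of your own. Each camera call takes 0.05 s, during which the arm holds its last target.

### The job

Pack the two metal cups in the wide steel canister in size order: first stand the wide cup upright in the canister, then stand the narrow cup inside the wide one. Pick up the nested pair of lids together by the inner lid's black stem, set them squarely on the canister so that the inner lid is fully seated, and let go; then take the outer cover alone by its collar and lift it straight up, leaving the inner lid seated and undisturbed, ready for its seal. Finish while holding the outer cover in the gripper, all of it well clear above the stem, with the canister still where it was and everything else on the table left alone.

Things in the scene. Friction and masses are not known exactly. Their poses are not given: they have to be found in the camera images.
- canister: Open round steel canister standing on the table, heavy (about 0.9 kg), loose. Outside diameter 140 mm, wall 4 mm, height 64 mm, inner floor 5 mm above its underside. Origin: centre of its underside; z up. It stands on the left or on the right of the robot's middle line, the lids on the other side.
- cup_wide_center (a point): The wide cup: plain open aluminium cup, outside diameter 56 mm, wall 3 mm, height 52 mm, floor 5 mm thick, about 90 g, standing mouth up. The point is its centre, half-way up (26 mm above its underside); z up. Grip it across its outside near its rim.
- cup_narrow_center (a point): The narrow cup: plain open aluminium cup, outside diameter 34 mm, wall 3 mm, height 76 mm, floor 5 mm thick, about 70 g, standing mouth up. The point is its centre, half-way up (38 mm above its underside); z up. Grip it across its outside near its rim: standing in the wide cup, it rises 29 mm above the wide cup's rim.
- stem (a point): Upright black stem (16 mm diameter) in the middle of the inner lid; its top is 109 mm above that lid's underside. It passes up through the outer cover's collar, its top 35 mm standing free above the collar; lifting it lifts both lids. The point is on its axis, 17 mm below its top (92 mm above the lid's underside); z up. Lid fully seated: the point is 148 mm above the canister's underside.
- lid_inner: The inner lid, which carries the stem: steel, about 180 g, an upturned drum open below, 124 mm across and 40 mm tall, hollow inside 36 mm high. Its lowest 8 mm drop into the canister's mouth (4 mm play all round); a flange above them, 150 mm across and 3 mm thick, comes to rest on the canister's rim. Starts flat on the table under the outer cover. Origin: centre of its underside; z up.
- collar (a point): Collar in the middle of the outer cover: outside diameter 40 mm, bore 22 mm, 30 mm tall above the cover's plate, to grip across from above. The stem passes freely through it (3 mm play all round) and stands up between the fingers. The point is on its axis, half-way up (15 mm above the plate's top); z up. Nested, it is 33 mm below the stem's point. Lifting the collar lifts the cover alone.
- lid_outer: The outer cover, which carries the collar: steel cap, 142 mm across, about 160 g, its plate lying loosely on top of the inner lid. Plate 4 mm thick, skirt reaching 15 mm below the plate's underside, outside the drum. It must rise 84 mm for its whole height to clear the stem's top. Origin: centre of the plate's underside; z up.
- mug: white ceramic mug, 76 mm across, 90 mm tall; origin at its underside; a bystander, leave it alone.
- tape_roll: roll of brown tape lying flat, 60 mm across, 24 mm tall; origin at its underside; a bystander, leave it alone.
- screwdriver: screwdriver lying down; origin at its underside; a bystander, leave it alone.
- torch: dark metal torch lying down, about 115 mm long; origin at its underside; a bystander, leave it alone.
- padlock: brass padlock standing, 45 mm wide, 74 mm tall; origin at its underside; a bystander, leave it alone.
- stapler: desk stapler, 130 mm long, 50 mm tall; origin at its underside; a bystander, leave it alone.
There are look-alikes about, which are no part of the job. What is shaped like the canister but blue is not meant. What is shaped like the part that bears cup_wide_center but turquoise is not meant.

How it is judged:
By the outcome, as a careful person would: the job done as asked, in the order asked, and still so for the second after the job is handed in, while the arm keeps its last pose, push and grip.
It also fails if it takes over 67 s, if anything falls off the work surface, if the arm or the gripper's body presses on something with over 40 N, if the wrist force passes 120 N, or if a joint passes its speed limit or range.

## Working session

There is one attempt and no reset: what is moved stays moved. The work goes in short steps, Python scripts to look and compute and a tool call to move; the robot and the scene stay as the last step left them, time stands still between calls to the robot, and variables do not carry over. Pictures are saved under pics/ and viewed, and the job is handed in when it is done.

Besides the shell and the picture viewer there is one more tool, called after "Request:" as a command line: name --pt "numbers of a row" for each row, then --argument value for the rest. step_arm: Moves the arm, as the interface text tells. Its arguments: {"type":"object","properties":{"slide":{"type":"array","items":{"type":"array","items":{"type":"number"}}},"twist":{"type":"array","items":{"type":"number"}},"jaw":{"type":"number"},"force":{"type":"number"}},"required":["slide","twist"]}

```bash
mkdir -p pics; ls; cat > h.py <<'E'
import numpy as np,cv2,pickle
from rig import robot
from scipy.spatial.transform import Rotation as R
def grab(n,tag):
    c=robot.camera(n); cv2.imwrite(f'pics/{tag}.png',c['color']); pickle.dump(c,open(f'{tag}.pkl','wb')); return c
def load(tag): return pickle.load(open(f'{tag}.pkl','rb'))
def rays(c,uv):
    K=c['camera_matrix']; uv=np.atleast_2d(uv).astype(float)
    D=np.array([c['k1'],0,0,0,0.])
    p=cv2.undistortPoints(uv.reshape(-1,1,2),K,D).reshape(-1,2)
    return np.c_[p,np.ones(len(p))]
def Rc(c):
    o=np.array(c['orientation']); return o if o.shape==(3,3) else R.from_quat(o).as_matrix()
def plane(c,uv,z):
    d=rays(c,uv)@Rc(c).T; o=np.array(c['origin']); t=(z-o[2])/d[:,2]; return o+d*t[:,None]
def cloud(c):
    v,u=np.mgrid[0:480,0:640]; r=rays(c,np.c_[u.ravel(),v.ravel()]); P=r*c['depth'].ravel()[:,None]
    W=P@Rc(c).T+np.array(c['origin']); W[c['depth'].ravel()<=0]=np.nan; return W.reshape(480,640,3)
E
python3 - <<'E'
from h import *
for n in('scene','top'):
    c=grab(n,n+'0'); print(n,c['origin'],c['orientation'],c['camera_matrix'],c['k1'])
print(robot.get_obs(),robot.finger_overhang)
E
```

```text
pics
scene [1.10113488 0.95445811 0.96949269] [ 0.23353722  0.87376587 -0.41308386 -0.1065612 ] [[579.68593572   0.         323.27479913]
 [  0.         579.68593572 239.80138121]
 [  0.           0.           1.        ]] -0.1514459709031222
top [0.38404997 0.02745952 1.05204348] [-0.69276524  0.7134931  -0.07335487  0.07498649] [[470.47591327   0.         326.36254312]
 [  0.         470.47591327 233.59666687]
 [  0.           0.           1.        ]] -0.016295012099834753
{'time': 0.1, 'q': array([-1.30846987e+00,  5.28380754e-01,  1.43377327e+00, -9.06298098e-06,
        1.18137338e+00, -1.78479743e-01]), 'joint_velocities': array([ 0.00103024, -0.00280628, -0.00296205,  0.00140474,  0.00037955,
       -0.00117152]), 'joint_torque': array([ 5.40137753e-04, -4.40983343e+01, -1.77151448e+01,  6.35826308e-02,
        5.34126058e-02, -4.54078452e-05]), 'position': array([ 0.26654061, -0.56463017,  0.23866509]), 'tool_rot': array([ 9.75808568e-01,  2.18624570e-01, -4.47305517e-05, -9.66348458e-04]), 'ft_force': array([ 0.44792398,  0.52878997, -0.06234626]), 'moment': array([-0.02861963,  0.03316236,  0.02870545]), 'grip_width': 0.08734810948534448} 0.017
```

View pics/scene0.png

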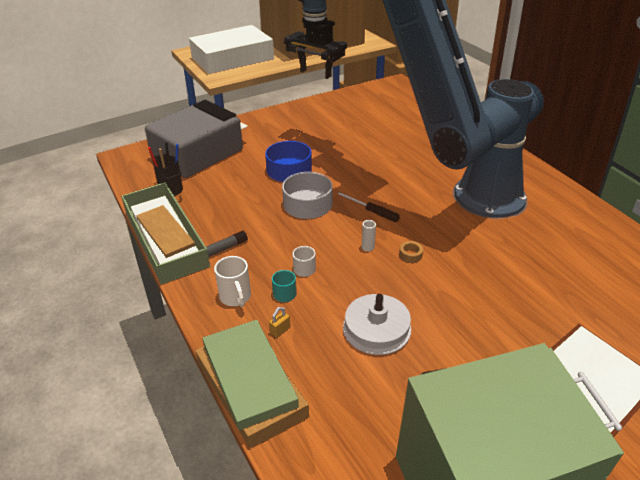

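View pics/top0.png

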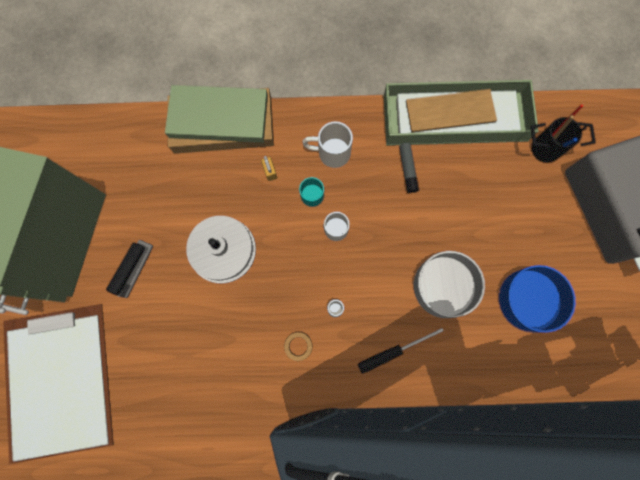

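Top view: steel canister at (450,284), its blue look-alike at (537,298). Wide aluminium cup at (336,226), turquoise look-alike at (312,192). Narrow cup at (335,308), and the lids with the black stem at (220,249). The mug (335,143), the padlock (268,168) and the tape (299,346) could also be mistaken for parts.

```bash
cat > m.py <<'E'
from h import *
c=load('top0'); W=cloud(c)
def fit(P):
    A=np.c_[2*P[:,0],2*P[:,1],np.ones(len(P))]; s=np.linalg.lstsq(A,(P[:,:2]**2).sum(1),rcond=None)[0]
    return s[:2],np.sqrt(s[2]+s[0]**2+s[1]**2)
hsv=cv2.cvtColor(c['color'],cv2.COLOR_BGR2HSV)
m=(((hsv[...,1]<70)&(hsv[...,2]>60))*255).astype(np.uint8)
def obj(name,u,v,z,rpx):
    mm=np.zeros_like(m); cv2.circle(mm,(u,v),rpx,255,-1); mm&=m
    cs,_=cv2.findContours(mm,cv2.RETR_EXTERNAL,cv2.CHAIN_APPROX_NONE)
    k=max(cs,key=cv2.contourArea); e=cv2.fitEllipse(cv2.convexHull(k))
    P=plane(c,k.reshape(-1,2),z); ce,r=fit(P)
    e2,r2=cv2.minEnclosingCircle(P[:,:2].astype(np.float32))
    hp=W[mm>0]; 
    s=(np.abs(hp[:,2]-z)<.004); 
    pc=fit(hp[s])if s.sum()>5 else None
    b=hp[s]; 
    mid=((b.min(0)+b.max(0))/2, b.max(0)-b.min(0)) if s.sum() else None
    print(name,'ell',np.round(plane(c,e[0],z)[0],4),np.round(e[1],1),'fit',ce.round(4),round(r,4),'depthfit',pc,'mid',mid,'zmax',np.nanpercentile(hp[:,2],99))
obj('can',450,284,.064,42)
obj('wide',336,226,.052,20)
obj('narrow',335,308,.076,14)
obj('lid',220,249,.044,48)
# collar/stem by depth
P=W.reshape(-1,3); P=P[np.hypot(P[:,0]-plane(c,(220,249),.05)[0,0],P[:,1]-plane(c,(220,249),.05)[0,1])<.08]
for z in (.044,.074,.109):
    b=P[np.abs(P[:,2]-z)<.004]; print(z,len(b),b.mean(0),(b.min(0)+b.max(0))/2,b.max(0)-b.min(0))
c2=load('scene0');W2=cloud(c2).reshape(-1,3)
print(plane(c,(217,243),.109),plane(c2,(379,295),.109),plane(c2,(304,251),.052),plane(c2,(307,182),.064),plane(c2,(369,223),.076))
for n,u,v in(('blue',537,298),('tq',312,192),('mug',335,143),('lock',268,168),('tape',299,346),('sd',380,358),('torch',409,168),('stapler',130,270)):
    print(n,plane(c,(u,v),.03)[0].round(3))
E
python3 m.py
python3 - <<'E'
import cv2
a=cv2.imread('pics/top0.png')[180:330,170:500];cv2.imwrite('pics/crop0.png',cv2.resize(a,None,fx=2.4,fy=2.4,interpolation=cv2.INTER_CUBIC))
E
```

```text
can ell [ 0.4777 -0.2275  0.064 ] [67.4 70.5] fit [ 0.4791 -0.2276] 0.0717 depthfit (array([ 0.48060383, -0.23256598]), np.float64(0.06765879991352115)) mid (array([ 0.48104643, -0.23291364,  0.06361782]), array([0.13769128, 0.13933533, 0.00722474])) zmax 0.06516125974876052
wide ell [0.6152 0.005  0.052 ] [25.4 29.1] fit [0.6151 0.0051] 0.0292 depthfit (array([0.61907879, 0.00425128]), np.float64(0.026202805695725855)) mid (array([0.61883251, 0.00489523, 0.05123975]), array([0.05403994, 0.05285916, 0.00624828])) zmax 0.05327041969441205
narrow ell [0.4365 0.0129 0.076 ] [16.8 17.7] fit [0.4366 0.0131] 0.017 depthfit (array([0.436822  , 0.01251358]), np.float64(0.015308676636897282)) mid (array([0.43688488, 0.01235421, 0.07526927]), array([0.03104634, 0.03120242, 0.0065194 ])) zmax 0.0781306735749766
lid ell [0.5717 0.2581 0.044 ] [66.9 69.1] fit [0.5728 0.2581] 0.0741 depthfit (array([0.57687907, 0.26326685]), np.float64(0.0526413648054508)) mid (array([0.57651598, 0.26337127, 0.04398649]), array([0.14076623, 0.14262965, 0.00796808])) zmax 0.07553780168278088
0.044 2768 [0.57561583 0.26232893 0.04327907] [0.57651598 0.26337127 0.04398649] [0.14076623 0.14262965 0.00796808]
0.074 174 [0.57521755 0.2611856  0.07321658] [0.57658385 0.26347036 0.07379777] [0.04080957 0.03894365 0.00757787]
0.109 44 [0.57689818 0.26290459 0.10794158] [0.57627312 0.26271322 0.10847584] [0.0146398  0.01478416 0.0069257 ]
[[0.57229964 0.25085288 0.109     ]] [[0.57746851 0.26180319 0.109     ]] [[ 0.61595006 -0.00150773  0.052     ]] [[ 0.47444744 -0.24629414  0.064     ]] [[0.43626979 0.01045303 0.076     ]]
blue [ 0.446 -0.424  0.03 ]
tq [0.699 0.056 0.03 ]
mug [0.816 0.    0.03 ]
lock [0.76  0.156 0.03 ]
tape [0.361 0.092 0.03 ]
sd [ 0.331 -0.078  0.03 ]
torch [ 0.75  -0.167  0.03 ]
stapler [0.533 0.46  0.03 ]
```

View pics/crop0.png

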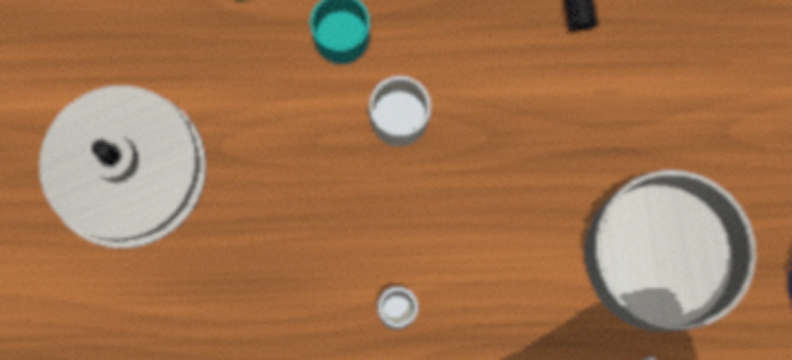

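The crop confirms the choice: the plain aluminium cups and the grey canister, not the turquoise cup or the blue bowl. Heights of 52, 76, 64 and 109 mm match. I'll cross-check them with the second camera.

```bash
python3 - <<'E'
from h import *
for t in('top0','scene0'):
    P=cloud(load(t)).reshape(-1,3)
    for n,x,y,z,r in(('can',.481,-.233,.064,.085),('wide',.619,.005,.052,.045),('nar',.437,.0125,.076,.03),('plate',.5765,.263,.044,.085),('collar',.5765,.263,.074,.035),('stem',.5765,.263,.109,.02)):
        b=P[(np.hypot(P[:,0]-x,P[:,1]-y)<r)&(np.abs(P[:,2]-z)<.004)]
        if len(b)>5: 
            h=cv2.minEnclosingCircle(b[:,:2].astype(np.float32)); print(t,n,len(b),np.round(h[0],4),round(h[1],4),np.median(b[:,2]).round(4))
E
```

```text
top0 can 395 [ 0.4807 -0.233 ] 0.0704 0.0629
top0 wide 108 [0.6189 0.004 ] 0.028 0.0507
top0 nar 60 [0.4371 0.0126] 0.0167 0.0747
top0 plate 2768 [0.577  0.2631] 0.0718 0.0432
top0 collar 174 [0.5767 0.2633] 0.0207 0.073
top0 stem 44 [0.5762 0.2628] 0.0078 0.1077
scene0 can 264 [ 0.4818 -0.2302] 0.0742 0.0636
scene0 wide 105 [0.619  0.0064] 0.0307 0.0515
scene0 nar 59 [0.4378 0.0112] 0.0203 0.0756
scene0 plate 2055 [0.5786 0.2643] 0.0733 0.0443
scene0 collar 165 [0.5776 0.2656] 0.0214 0.0743
scene0 stem 43 [0.5774 0.264 ] 0.0091 0.108
```

Request:
step_arm --pt "0 0 0" --pt "0 0 0" --pt "0 0 0" --pt "0 0 0" --twist '[6.3, 6.3, 6.3, 6.3]' --jaw 75

```text
time: 0.43
position: [0.2665, -0.5648, 0.2389]
tool_rot: [1.0, -0.002, -0.0, -0.001]
ft_force: [1.2, -0.5, 0.0]
grip_width: 0.0757
```

Request:
step_arm --pt "20.7 -33.5 0" --pt "20.7 -33.5 0" --pt "20.7 -33.5 0" --pt "20.7 -33.5 0" --pt "20.7 -33.5 0" --pt "20.7 -33.5 0" --pt "20.7 -33.5 0" --pt "20.7 -33.5 0" --pt "20.7 -33.5 0" --pt "20.7 -33.5 0" --pt "20.7 -33.5 0" --pt "20.7 -33.5 0" --pt "20.7 -33.5 0" --pt "20.7 -33.5 0" --pt "20.7 -33.5 0" --pt "20.7 -33.5 0" --pt "20.7 -33.5 0" --pt "0 0 0" --pt "0 0 0" --pt "0 0 0" --twist '[0, 0, 0, 0, 0, 0, 0, 0, 0, 0, 0, 0, 0, 0, 0, 0, 0, 0, 0, 0]'

```text
time: 2.1
position: [0.6173, 0.0046, 0.2389]
tool_rot: [1.0, 0.001, -0.001, 0.0]
ft_force: [-0.7, 0.1, -0.4]
grip_width: 0.075
```

Request:
step_arm --pt "1.7 0 38" --pt "0 0 38" --pt "0 0 38" --pt "0 0 38" --pt "0 0 24" --pt "0 0 12" --pt "0 0 10" --pt "0 0 0" --pt "0 0 0" --twist '[0, 0, 0, 0, 0, 0, 0, 0, 0]'

```text
time: 2.85
position: [0.6204, 0.0038, 0.0424]
tool_rot: [1.0, 0.0, 0.001, 0.0]
ft_force: [0.2, -0.4, 0.3]
grip_width: 0.0751
```

```bash
python3 - <<'E'
from h import *
a=grab('scene','s1')['color'];cv2.imwrite('pics/s1c.png',cv2.resize(a[160:320,200:440],None,fx=3,fy=3))
E
```

```text
(no output)
```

View pics/s1c.png

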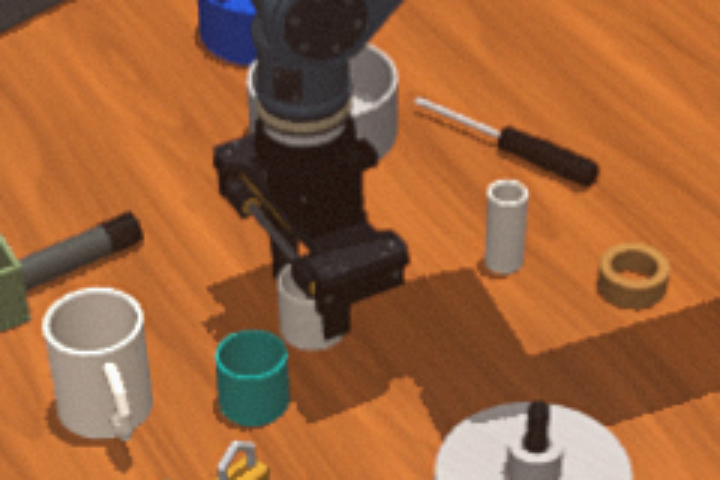

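The jaws straddle the wide cup (it is around (310,305) in the crop) and nothing is touching. I'm closing now.

Request:
step_arm --pt "0 0 2" --pt "0 0 0" --pt "0 0 0" --pt "0 0 0" --pt "0 0 0" --pt "0 0 0" --pt "0 0 0" --twist '[0, 0, 0, 0, 0, 0, 0]' --jaw 45 --force 25

```text
time: 3.48
position: [0.6202, 0.0047, 0.0404]
tool_rot: [1.0, 0.001, 0.001, 0.0]
ft_force: [-0.4, 0.1, 5.0]
grip_width: 0.0562
```

Request:
step_arm --pt "0 0 -15" --pt "0 0 -30" --pt "0 0 -35" --pt "0 0 -30" --pt "-8.7 14.8 0" --pt "-17.4 29.6 0" --pt "-17.4 29.6 0" --pt "-17.4 29.6 0" --pt "-17.4 29.6 0" --pt "-17.4 29.6 0" --pt "-17.4 29.6 0" --pt "-17.4 29.6 0" --pt "-8.7 14.8 0" --pt "0 0 0" --pt "0 0 0" --pt "0 0 0" --twist '[0, 0, 0, 0, 0, 0, 0, 0, 0, 0, 0, 0, 0, 0, 0, 0]'

```text
time: 4.82
position: [0.4807, -0.2316, 0.1493]
tool_rot: [1.0, 0.0, -0.0, -0.0]
ft_force: [0.6, -0.2, -0.9]
grip_width: 0.056
```

```bash
python3 - <<'E'
from h import *
a=grab('scene','s2')['color'];cv2.imwrite('pics/s2c.png',cv2.resize(a[100:300,200:440],None,fx=3,fy=3))
E
```

```text
(no output)
```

View pics/s2c.png

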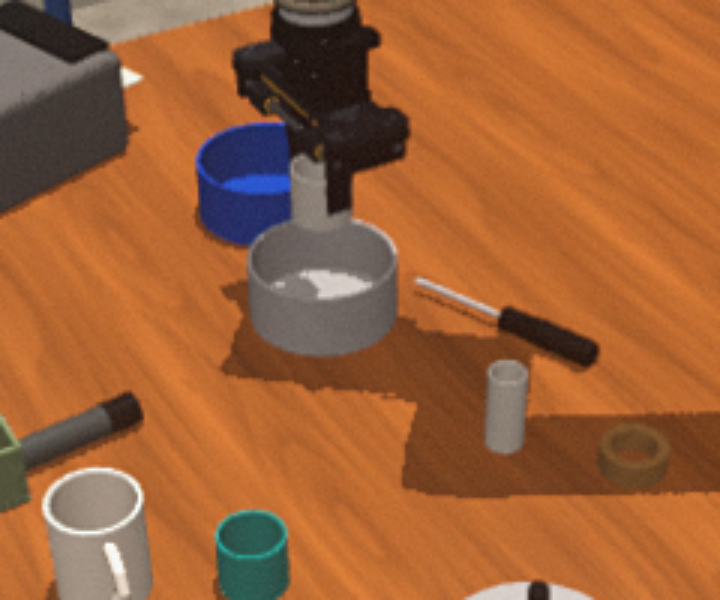

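The cup is held upright above the canister. Lowering.

Request:
step_arm --pt "0 0 15" --pt "0 0 25" --pt "0 0 25" --pt "0 0 20" --pt "0 0 10" --pt "0 0 3" --pt "0 0 2" --pt "0 0 2" --pt "0 0 1" --pt "0 0 0" --pt "0 0 0" --twist '[0, 0, 0, 0, 0, 0, 0, 0, 0, 0, 0]'

```text
time: 5.78
position: [0.4812, -0.2326, 0.0473]
tool_rot: [1.0, 0.0, 0.001, 0.0]
ft_force: [0.3, 0.8, -2.0]
grip_width: 0.0564
```

Request:
step_arm --pt "0 0 1" --pt "0 0 0.5" --pt "0 0 0" --twist '[0, 0, 0]'

```text
time: 6.03
position: [0.4809, -0.2325, 0.0454]
tool_rot: [1.0, 0.0, 0.0, 0.0]
ft_force: [-0.8, 0.2, 0.3]
grip_width: 0.0561
```

Request:
step_arm --pt "0 0 0" --pt "0 0 0" --pt "0 0 0" --pt "0 0 0" --pt "0 0 -10" --pt "0 0 -30" --pt "0 0 -40" --pt "0 0 -40" --pt "0 0 -30" --pt "0 0 0" --twist '[0, 0, 0, 0, 0, 0, 0, 0, 0, 0]' --jaw 74

```text
time: 6.87
position: [0.4842, -0.2346, 0.2021]
tool_rot: [1.0, 0.001, 0.006, 0.004]
ft_force: [0.1, 0.2, -0.3]
grip_width: 0.0737
```

Request:
step_arm --pt "-5.4 -30.5 0" --pt "-5.4 -30.5 0" --pt "-5.4 -30.5 0" --pt "-5.4 -30.5 0" --pt "-5.4 -30.5 0" --pt "-5.4 -30.5 0" --pt "-5.4 -30.5 0" --pt "-5.4 -30.5 0" --pt "0 0 0" --pt "0 0 0" --pt "0 0 0" --pt "0 0 0" --twist '[0, 0, 0, 0, 0, 0, 0, 0, 0, 0, 0, 0]' --jaw 60

```text
time: 7.87
position: [0.4379, 0.0107, 0.1951]
tool_rot: [1.0, -0.0, 0.0, 0.0]
ft_force: [0.7, 0.2, -0.4]
grip_width: 0.0598
```

```bash
python3 - <<'E'
from h import *
a=grab('top','t3')['color'];cv2.imwrite('pics/t3.png',a); b=grab('scene','s3')
P=cloud(load('t3')).reshape(-1,3)
P2=cloud(b).reshape(-1,3)
for Q in (P,P2):
  for x,y,z,r in ((.481,-.232,.057,.06),(.481,-.232,.064,.085)):
    k=Q[(np.hypot(Q[:,0]-x,Q[:,1]-y)<r)&(np.abs(Q[:,2]-z)<.004)]
    if len(k)>5: h=cv2.minEnclosingCircle(k[:,:2].astype(np.float32)); print(len(k),np.round(h[0],4),h[1])
E
```

```text
121 [ 0.4798 -0.2338] 0.028449105098843575
388 [ 0.4802 -0.233 ] 0.07043254375457764
89 [ 0.4832 -0.2316] 0.03182084858417511
255 [ 0.4828 -0.2311] 0.07371469587087631
```

View pics/t3.png

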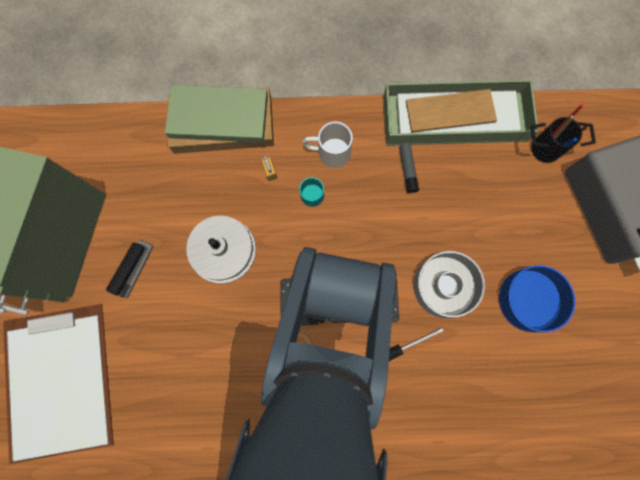

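View pics/s3.png

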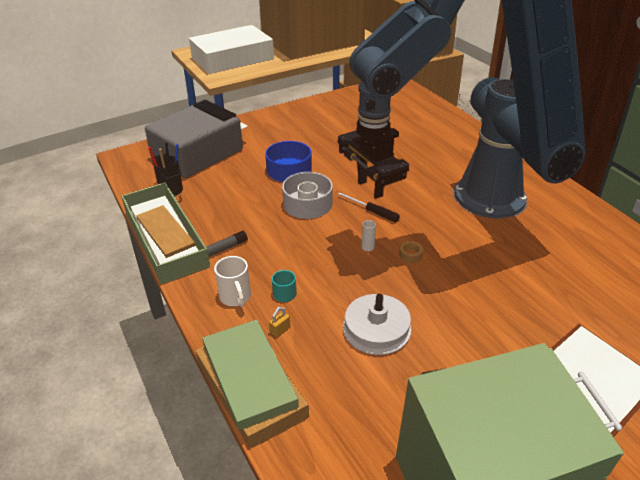

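The wide cup stands upright in the centre of the canister (top view (449,284)) and the canister hasn't moved. Next is the narrow cup.

Request:
step_arm --pt "0 0 35" --pt "0 0 35" --pt "0 0 28" --pt "0 0 20" --pt "0 0 10" --pt "0 0 0" --pt "0 0 0" --pt "0 0 0" --twist '[0, 0, 0, 0, 0, 0, 0, 0]'

```text
time: 8.63
position: [0.438, 0.011, 0.0675]
tool_rot: [1.0, 0.0, 0.001, 0.0]
ft_force: [-0.9, -0.7, 0.0]
grip_width: 0.0596
```

Request:
step_arm --pt "0 0 0" --pt "0 0 0" --pt "0 0 0" --pt "0 0 0" --pt "0 0 0" --pt "0 0 0" --pt "0 0 0" --twist '[0, 0, 0, 0, 0, 0, 0]' --jaw 25

```text
time: 9.22
position: [0.4375, 0.0117, 0.0673]
tool_rot: [1.0, 0.001, 0.0, 0.0]
ft_force: [-0.0, 0.5, 2.7]
grip_width: 0.0328
```

Request:
step_arm --pt "0 0 -15" --pt "0 0 -35" --pt "0 0 -35" --pt "0 0 -30" --pt "2.7 15.2 0" --pt "5.4 30.6 0" --pt "5.4 30.6 0" --pt "5.4 30.6 0" --pt "5.4 30.6 0" --pt "5.4 30.6 0" --pt "5.4 30.6 0" --pt "5.4 30.6 0" --pt "2.8 15.2 0" --pt "0 0 0" --pt "0 0 0" --pt "0 0 0" --twist '[0, 0, 0, 0, 0, 0, 0, 0, 0, 0, 0, 0, 0, 0, 0, 0]'

```text
time: 10.55
position: [0.4798, -0.2312, 0.1815]
tool_rot: [1.0, 0.001, -0.001, -0.001]
ft_force: [-0.1, -0.3, -0.3]
grip_width: 0.0327
```

```bash
python3 - <<'E'
from h import *
a=grab('scene','s4')['color'];cv2.imwrite('pics/s4c.png',cv2.resize(a[90:270,220:420],None,fx=3,fy=3))
print(robot.get_obs()['position'],robot.get_obs()['grip_width'])
E
```

```text
[ 0.47991925 -0.23092913  0.18164841] 0.03322616598349924
```

View pics/s4c.png

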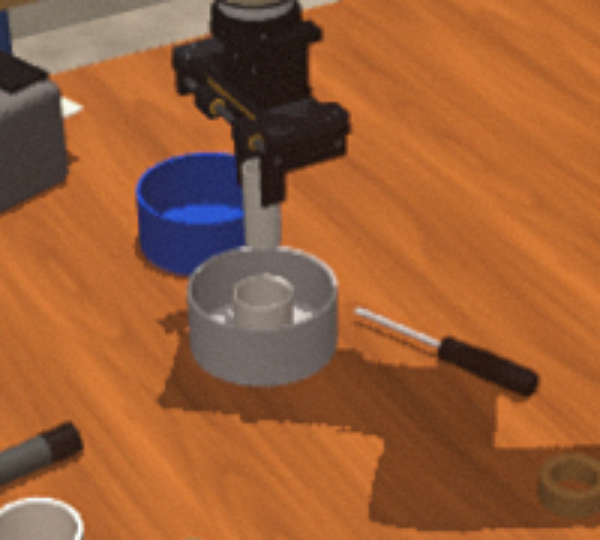

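The narrow cup is held upright above the nest. Lowering into the wide cup.

Request:
step_arm --pt "0.8 0.8 15" --pt "0 0 25" --pt "0 0 25" --pt "0 0 18" --pt "0 0 10" --pt "0 0 5" --pt "0 0 3" --pt "0 0 2" --pt "0 0 0" --pt "0 0 0" --twist '[0, 0, 0, 0, 0, 0, 0, 0, 0, 0]'

```text
time: 11.43
position: [0.4822, -0.234, 0.0799]
tool_rot: [1.0, 0.001, 0.001, 0.001]
ft_force: [-0.5, 0.3, -0.2]
grip_width: 0.0324
```

Request:
step_arm --pt "0 0 1" --pt "0 0 0.7" --pt "0 0 0" --pt "0 0 0" --twist '[0, 0, 0, 0]'

```text
time: 11.77
position: [0.4817, -0.2338, 0.0775]
tool_rot: [1.0, 0.0, 0.0, 0.0]
ft_force: [-0.1, -0.1, -0.7]
grip_width: 0.0326
```

Request:
step_arm --pt "0 0 0.6" --pt "0 0 0" --twist '[0, 0]'

```text
time: 11.93
position: [0.4819, -0.2338, 0.0773]
tool_rot: [1.0, 0.0, 0.0, 0.0]
ft_force: [-0.7, 0.7, 3.1]
grip_width: 0.0329
```

Request:
step_arm --pt "0 0 0" --pt "0 0 0" --pt "0 0 0" --pt "0 0 0" --pt "0 0 -10" --pt "0 0 -30" --pt "0 0 -40" --pt "0 0 -40" --pt "0 0 0" --pt "0 0 0" --twist '[0, 0, 0, 0, 0, 0, 0, 0, 0, 0]' --jaw 56

```text
time: 12.77
position: [0.4832, -0.2348, 0.2]
tool_rot: [1.0, 0.001, 0.003, 0.002]
ft_force: [-0.2, 0.1, -0.0]
grip_width: 0.0559
```

Request:
step_arm --pt "7.4 -38.2 0" --pt "7.4 -38.2 0" --pt "7.4 -38.2 0" --pt "7.4 -38.2 0" --pt "7.4 -38.2 0" --pt "7.4 -38.2 0" --pt "7.4 -38.2 0" --pt "7.4 -38.2 0" --pt "7.4 -38.2 0" --pt "7.4 -38.2 0" --pt "7.4 -38.2 0" --pt "7.4 -38.2 0" --pt "7.0 -38.2 0" --pt "0 0 0" --pt "0 0 0" --pt "0 0 0" --pt "0 0 0" --twist '[0, 0, 0, 0, 0, 0, 0, 0, 0, 0, 0, 0, 0, 0, 0, 0, 0]' --jaw 45

```text
time: 14.18
position: [0.5761, 0.2615, 0.1958]
tool_rot: [1.0, -0.0, -0.001, 0.001]
ft_force: [-0.1, -0.0, 0.8]
grip_width: 0.045
```

```bash
python3 - <<'E'
from h import *
a=grab('top','t5'); b=grab('scene','s5')
im=np.vstack([cv2.resize(a['color'][200:360,380:600],None,fx=2,fy=2)[:, :440],cv2.resize(b['color'][150:250,260:370],None,fx=4,fy=4)[:240]]) if 0 else cv2.resize(b['color'][130:350,250:450],None,fx=2.7,fy=2.7)
cv2.imwrite('pics/s5c.png',im);cv2.imwrite('pics/t5c.png',cv2.resize(a['color'][220:340,400:560],None,fx=4,fy=4))
for Q in (a,b):
  Q=cloud(Q).reshape(-1,3)
  for x,y,z,r in ((.481,-.232,.086,.03),(.481,-.232,.057,.06),(.481,-.232,.064,.085),(.577,.2635,.044,.085)):
    k=Q[(np.hypot(Q[:,0]-x,Q[:,1]-y)<r)&(np.abs(Q[:,2]-z)<.004)]
    if len(k)>5: h=cv2.minEnclosingCircle(k[:,:2].astype(np.float32)); print(z,len(k),np.round(h[0],4),h[1],np.median(k[:,2]))
E
```

```text
0.086 74 [ 0.4812 -0.2338] 0.017011921852827072 0.08506257933640327
0.057 143 [ 0.4797 -0.2339] 0.02817840501666069 0.05604678817503306
0.064 433 [ 0.4806 -0.2327] 0.07041715830564499 0.06269831485454525
0.044 1430 [0.5768 0.2626] 0.07111608982086182 0.043143946412579015
0.086 53 [ 0.4838 -0.2338] 0.021311115473508835 0.08543585488996452
0.057 88 [ 0.4817 -0.2313] 0.030416302382946014 0.05735523419673594
0.064 285 [ 0.481  -0.2299] 0.07476475834846497 0.06374560921283934
0.044 2043 [0.5777 0.2645] 0.07369528710842133 0.04413643923704813
```

View pics/s5c.png

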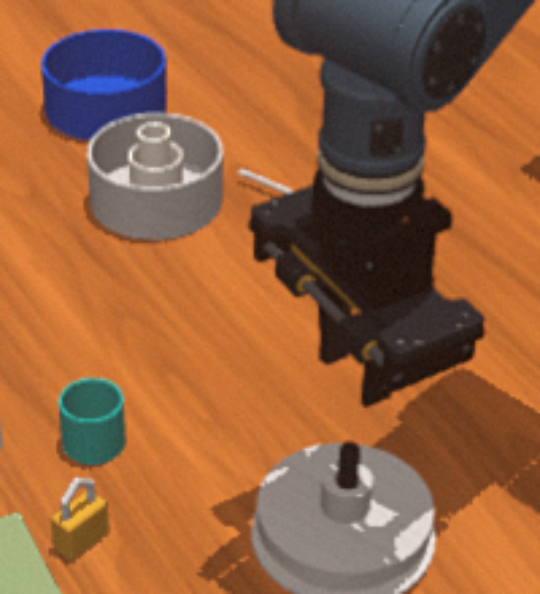

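View pics/t5c.png

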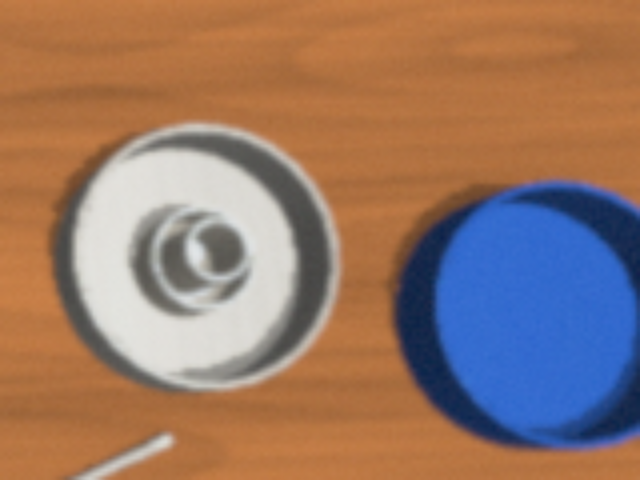

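The narrow cup stands inside the wide one, with its rim measured at 85–86 mm. Down on the stem.

Request:
step_arm --pt "1 -1.5 25" --pt "0 0 30" --pt "0 0 25" --pt "0 0 14" --pt "0 0 6" --pt "0 0 0" --pt "0 0 0" --pt "0 0 0" --twist '[0, 0, 0, 0, 0, 0, 0, 0]'

```text
time: 14.95
position: [0.5792, 0.2643, 0.0982]
tool_rot: [1.0, 0.0, 0.001, -0.0]
ft_force: [0.0, 0.8, 0.9]
grip_width: 0.0447
```

```bash
python3 - <<'E'
from h import *
b=grab('scene','s6')
cv2.imwrite('pics/s6c.png',cv2.resize(b['color'][200:360,290:470],None,fx=4,fy=3.7))
o=robot.get_obs();print(o['position'],o['ft_force'],o['q'])
E
```

```text
[0.57916533 0.26448483 0.09834718] [0.40549009 0.15491813 0.06325593] [2.53143071e-01 7.17634342e-01 1.51347087e+00 2.13428039e-05
 9.07386687e-01 1.82335677e+00]
```

View pics/s6c.png

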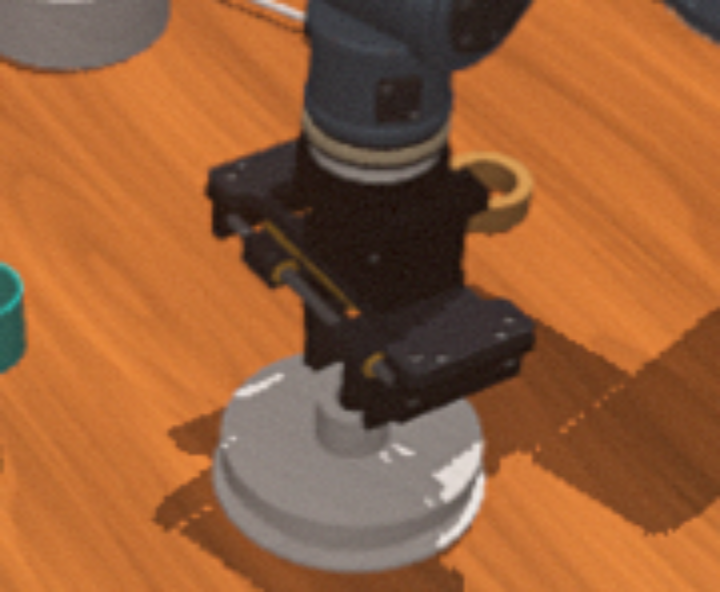

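Request:
step_arm --pt "-1.5 0.5 2" --pt "0 0 0" --pt "0 0 0" --pt "0 0 0" --twist '[0, 0, 0, 0]'

```text
time: 15.33
position: [0.5765, 0.2641, 0.0951]
tool_rot: [1.0, 0.001, 0.0, -0.0]
ft_force: [-0.4, 0.9, 0.8]
grip_width: 0.0454
```

Request:
step_arm --pt "0 0 0" --pt "0 0 0" --pt "0 0 0" --pt "0 0 0" --pt "0 0 0" --pt "0 0 0" --pt "0 0 0" --pt "0 0 0" --twist '[0, 0, 0, 0, 0, 0, 0, 0]' --jaw 5 --force 45

```text
time: 16.0
position: [0.5765, 0.264, 0.0947]
tool_rot: [1.0, 0.0, -0.0, -0.0]
ft_force: [0.3, 0.3, -0.0]
grip_width: 0.0148
```

Request:
step_arm --pt "0 0 -6" --pt "0 0 -14" --pt "0 0 -22" --pt "0 0 -25" --pt "0 0 -25" --pt "0 0 -18" --pt "0 0 -8" --pt "0 0 -2" --pt "0 0 0" --pt "0 0 0" --twist '[0, 0, 0, 0, 0, 0, 0, 0, 0, 0]'

```text
time: 16.83
position: [0.5753, 0.2636, 0.2132]
tool_rot: [1.0, 0.0, -0.002, 0.0]
ft_force: [-0.7, -0.4, -3.0]
grip_width: 0.0151
```

```bash
python3 - <<'E'
from h import *
b=grab('scene','s7')
cv2.imwrite('pics/s7c.png',cv2.resize(b['color'][150:350,270:480],None,fx=3.5,fy=3))
o=robot.get_obs();print(o['position'],o['ft_force'],o['moment'])
E
```

```text
[0.57525657 0.26361443 0.21291026] [ 0.65727338  0.74462503 -4.21663667] [-0.01465088 -0.02145784  0.05599914]
```

View pics/s7c.png

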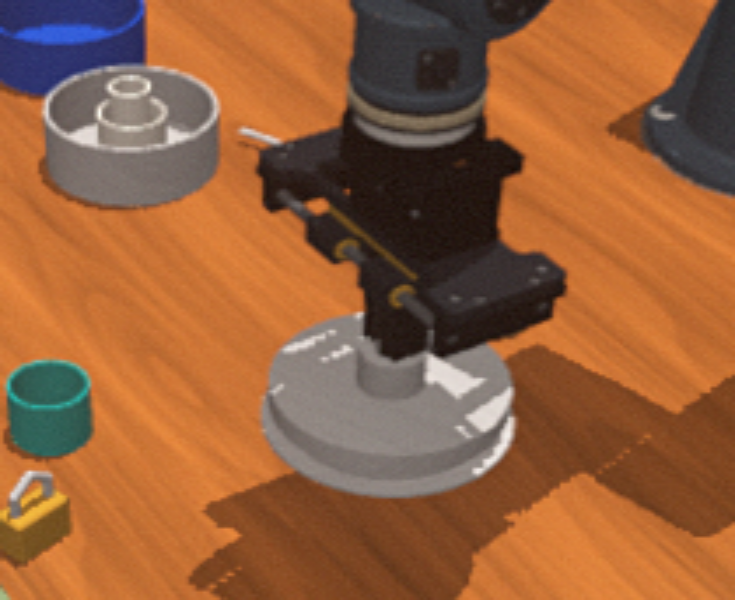

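Both lids came up level, and the 3.4 N load is right for the pair. Carrying them to the canister.

Request:
step_arm --pt "-2.8 14.6 0" --pt "-5.7 29.1 0" --pt "-5.7 29.1 0" --pt "-5.7 29.1 0" --pt "-5.7 29.1 0" --pt "-5.7 29.1 0" --pt "-5.7 29.1 0" --pt "-5.7 29.1 0" --pt "-5.7 29.1 0" --pt "-5.7 29.1 0" --pt "-5.7 29.1 0" --pt "-5.7 29.1 0" --pt "-5.7 29.1 0" --pt "-5.7 29.1 0" --pt "-5.7 29.1 0" --pt "-5.7 29.1 0" --pt "-5.7 29.1 0" --pt "-2.4 15.1 0" --pt "0 0 0" --pt "0 0 0" --twist '[0, 0, 0, 0, 0, 0, 0, 0, 0, 0, 0, 0, 0, 0, 0, 0, 0, 0, 0, 0]'

```text
time: 18.55
position: [0.4793, -0.2322, 0.2139]
tool_rot: [1.0, -0.001, -0.001, -0.001]
ft_force: [0.4, 0.7, -3.5]
grip_width: 0.0148
```

```bash
python3 - <<'E'
from h import *
a=grab('top','t8');b=grab('scene','s8')
cv2.imwrite('pics/s8c.png',cv2.resize(b['color'][90:270,220:420],None,fx=3.3,fy=3.3))
cv2.imwrite('pics/t8.png',a['color'])
o=robot.get_obs();print(o['position'],o['ft_force'],o['moment'])
for c in(a,b):
  Q=cloud(c).reshape(-1,3)
  for z,r in ((.064,.085),(.1635,.09),(.132,.09),(.1635,.035)):
    k=Q[(np.hypot(Q[:,0]-.481,Q[:,1]+.232)<r)&(np.abs(Q[:,2]-z)<.004)]
    if len(k)>5: h=cv2.minEnclosingCircle(k[:,:2].astype(np.float32)); print(z,len(k),np.round(h[0],4),h[1],np.median(k[:,2]))
E
```

```text
[ 0.4796216  -0.23050479  0.21404433] [ 0.03970505 -0.12298129 -3.9153324 ] [ 0.04737612  0.04731514 -0.00939663]
0.064 120 [ 0.4721 -0.2017] 0.0615021288394928 0.06299085189747106
0.1635 568 [ 0.4823 -0.2226] 0.06974514573812485 0.1622363276894569
0.132 193 [ 0.4786 -0.213 ] 0.07190846651792526 0.12959654081841143
0.1635 25 [ 0.4569 -0.2143] 0.011037872172892094 0.1619843993495157
0.064 209 [ 0.4828 -0.2296] 0.07272754609584808 0.0635320253029813
0.1635 945 [ 0.4824 -0.231 ] 0.07465857267379761 0.16307852113764876
0.132 292 [ 0.4833 -0.2272] 0.07633252441883087 0.1315459547013661
0.1635 158 [ 0.4812 -0.2317] 0.03454471379518509 0.16327684124838882
```

View pics/s8c.png

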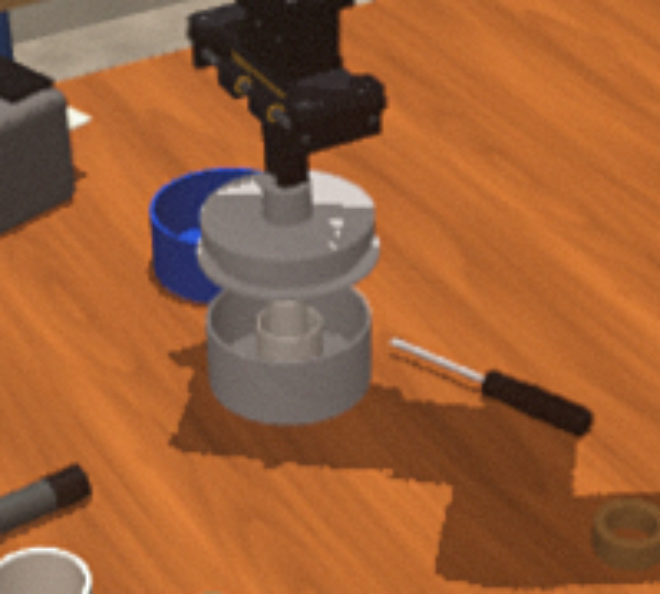

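View pics/t8.png

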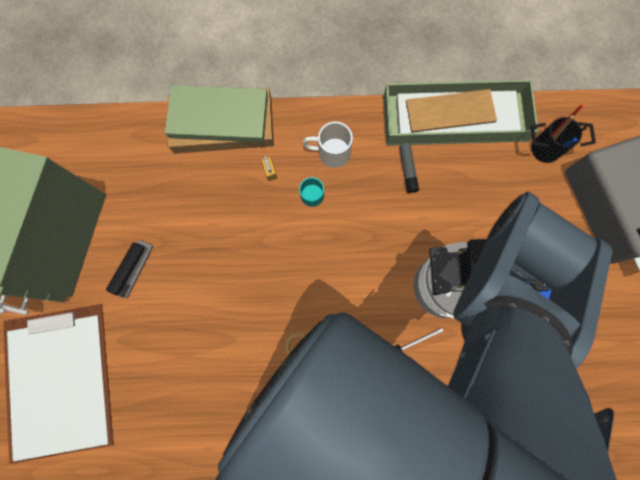

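The scene view agrees within about 1 mm: plate at (0.482,-0.231), canister at (0.482,-0.230). Lowering.

Request:
step_arm --pt "0.7 -0.5 10" --pt "0 0 15" --pt "0 0 12" --pt "0 0 8" --pt "0 0 5" --pt "0 0 3" --pt "0 0 0" --pt "0 0 0" --pt "0 0 0" --twist '[0, 0, 0, 0, 0, 0, 0, 0, 0]'

```text
time: 19.4
position: [0.4817, -0.2312, 0.1623]
tool_rot: [1.0, 0.001, 0.001, 0.0]
ft_force: [0.4, 0.3, -3.2]
grip_width: 0.0144
```

Request:
step_arm --pt "0 0 1.5" --pt "0 0 1.5" --pt "0 0 1" --pt "0 0 1" --pt "0 0 0" --pt "0 0 0" --twist '[0, 0, 0, 0, 0, 0]'

```text
time: 19.9
position: [0.4812, -0.2309, 0.1567]
tool_rot: [1.0, 0.0, -0.0, -0.0]
ft_force: [0.3, 0.2, -2.9]
grip_width: 0.0147
```

Request:
step_arm --pt "0 0 1.5" --pt "0 0 1.5" --pt "0 0 1" --pt "0 0 0" --pt "0 0 0" --twist '[0, 0, 0, 0, 0]'

```text
time: 20.32
position: [0.4812, -0.2309, 0.1526]
tool_rot: [1.0, 0.0, -0.0, -0.0]
ft_force: [0.5, -0.0, -3.3]
grip_width: 0.0147
```

Request:
step_arm --pt "0 0 1" --pt "0 0 0.7" --pt "0 0 0" --pt "0 0 0" --twist '[0, 0, 0, 0]'

```text
time: 20.65
position: [0.4812, -0.2309, 0.151]
tool_rot: [1.0, 0.0, -0.0, -0.0]
ft_force: [0.1, 0.0, -3.4]
grip_width: 0.0148
```

Request:
step_arm --pt "0 0 0.7" --pt "0 0 0.5" --pt "0 0 0" --pt "0 0 0" --twist '[0, 0, 0, 0]'

```text
time: 20.98
position: [0.4814, -0.2311, 0.1506]
tool_rot: [1.0, 0.001, 0.0, 0.0]
ft_force: [-0.3, 0.8, 5.5]
grip_width: 0.0146
```

Contact is at the expected seated height of 0.1506. Letting go and checking.

Request:
step_arm --pt "0 0 0" --pt "0 0 0" --pt "0 0 0" --pt "0 0 0" --pt "0 0 0" --pt "0 0 -20" --pt "0 0 -35" --pt "0 0 -20" --pt "0 0 0" --pt "0 0 0" --pt "0 0 0" --twist '[0, 0, 0, 0, 0, 0, 0, 0, 0, 0, 0]' --jaw 64

```text
time: 21.9
position: [0.4807, -0.2305, 0.2241]
tool_rot: [1.0, 0.001, -0.001, -0.0]
ft_force: [-0.0, -0.4, 0.0]
grip_width: 0.0637
```

```bash
python3 - <<'E'
from h import *
a=grab('top','t9');b=grab('scene','s9')
cv2.imwrite('pics/s9c.png',cv2.resize(b['color'][90:270,220:420],None,fx=3.3,fy=3.3))
o=robot.get_obs();print(o['position'],o['ft_force'],o['moment'])
for c in(a,b):
  Q=cloud(c).reshape(-1,3)
  for z,r in ((.0665,.09),(.1,.09),(.13,.03),(.163,.02)):
    k=Q[(np.hypot(Q[:,0]-.481,Q[:,1]+.232)<r)&(np.abs(Q[:,2]-z)<.0045)]
    if len(k)>5:
      h=cv2.minEnclosingCircle(k[:,:2].astype(np.float32)); g=np.linalg.lstsq(np.c_[k[:,:2]-k[:,:2].mean(0),np.ones(len(k))],k[:,2],rcond=None)[0]; print(z,len(k),np.round(h[0],4),h[1],np.median(k[:,2]),g[:2].round(3))
E
```

```text
[ 0.48037633 -0.23025656  0.22340113] [-0.1055508  -0.6586341   0.34884048] [ 0.02453033  0.05161013 -0.00677796]
0.0665 249 [ 0.475  -0.2083] 0.06982101500034332 0.06590412438648374 [-0.003  0.008]
0.1 839 [ 0.4816 -0.2316] 0.07112274318933487 0.09894948788314573 [-0.001  0.   ]
0.0665 277 [ 0.4843 -0.228 ] 0.07565557956695557 0.06809799537242034 [0.003 0.002]
0.1 938 [ 0.4836 -0.2304] 0.07668549567461014 0.10106547587475478 [-0.001  0.004]
0.13 83 [ 0.4834 -0.2293] 0.022064602002501488 0.13032956143390706 [0.009 0.027]
0.163 21 [ 0.4829 -0.2286] 0.01024720724672079 0.16384600952549222 [-0.218 -0.021]
```

View pics/s9c.png

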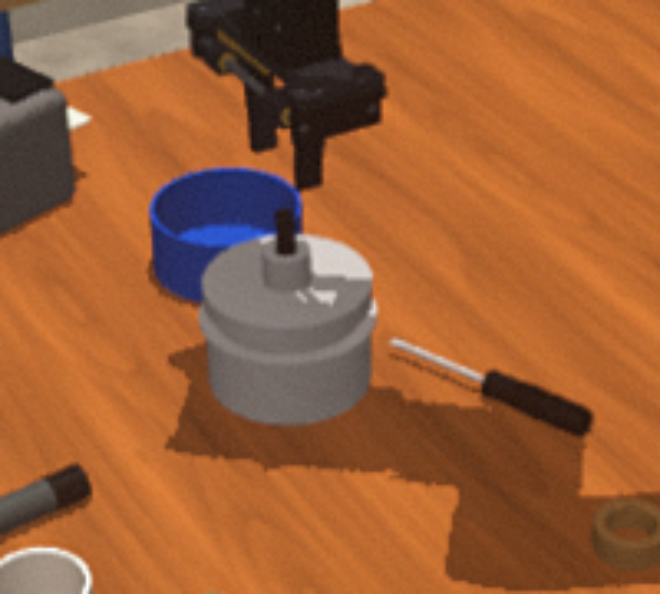

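The lid is fully seated and level: plate top at about 100 mm, flange top at about 67 mm, slopes near 0. Now down over the collar.

Request:
step_arm --pt "0.8 0.5 25" --pt "0 0 30" --pt "0 0 22" --pt "0 0 12" --pt "0 0 7" --pt "0 0 3" --pt "0 0 0" --pt "0 0 0" --pt "0 0 0" --twist '[0, 0, 0, 0, 0, 0, 0, 0, 0]'

```text
time: 22.75
position: [0.4826, -0.2318, 0.1266]
tool_rot: [1.0, 0.001, 0.001, 0.001]
ft_force: [-0.4, 0.5, -0.5]
grip_width: 0.064
```

Request:
step_arm --pt "-0.3 -0.2 1" --pt "0 0 0.5" --pt "0 0 0" --pt "0 0 0" --twist '[0, 0, 0, 0]'

```text
time: 23.08
position: [0.4818, -0.2313, 0.1247]
tool_rot: [1.0, 0.001, 0.0, 0.0]
ft_force: [0.5, -1.0, -0.4]
grip_width: 0.0642
```

```bash
python3 - <<'E'
from h import *
b=grab('scene','s10')
cv2.imwrite('pics/s10c.png',cv2.resize(b['color'][110:240,240:390],None,fx=4.5,fy=4.5))
o=robot.get_obs();print(o['position'],o['ft_force'])
E
```

```text
[ 0.48182893 -0.23126866  0.12459648] [ 0.35827327 -0.04729443 -0.72133981]
```

View pics/s10c.png

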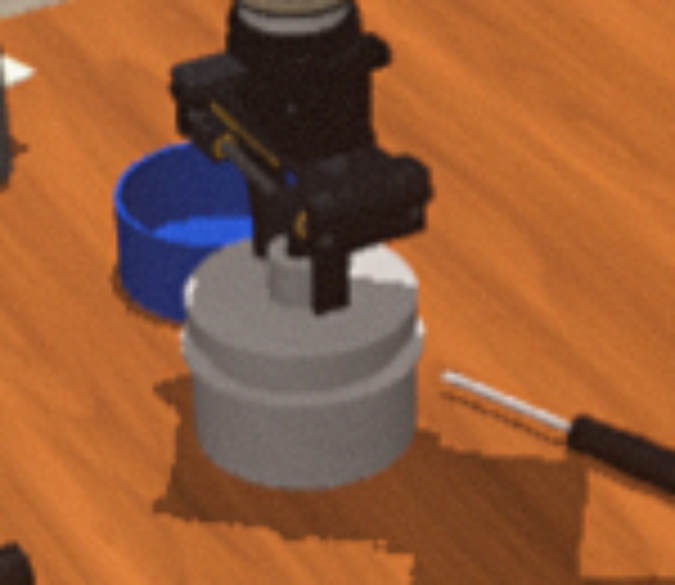

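Request:
step_arm --pt "0 0 1" --pt "0 0 1" --pt "0 0 0" --pt "0 0 0" --twist '[0, 0, 0, 0]'

```text
time: 23.47
position: [0.4817, -0.2311, 0.1222]
tool_rot: [1.0, 0.0, -0.0, -0.0]
ft_force: [-0.0, -0.3, -0.4]
grip_width: 0.0639
```

Request:
step_arm --pt "0 0 0" --pt "0 0 0" --pt "0 0 0" --pt "0 0 0" --pt "0 0 0" --pt "0 0 0" --pt "0 0 0" --twist '[0, 0, 0, 0, 0, 0, 0]' --jaw 30 --force 30

```text
time: 24.05
position: [0.4818, -0.2312, 0.1224]
tool_rot: [1.0, 0.0, 0.0, -0.0]
ft_force: [-0.2, 0.5, 0.9]
grip_width: 0.0392
```

Request:
step_arm --pt "0 0 -2" --pt "0 0 -3" --pt "0 0 -4" --pt "0 0 -5" --pt "0 0 -6" --pt "0 0 -6" --pt "0 0 -6" --pt "0 0 -6" --pt "0 0 -6" --pt "0 0 -6" --pt "0 0 0" --pt "0 0 0" --twist '[0, 0, 0, 0, 0, 0, 0, 0, 0, 0, 0, 0]'

```text
time: 25.05
position: [0.482, -0.2313, 0.1728]
tool_rot: [1.0, 0.0, 0.0, 0.0]
ft_force: [0.2, -0.9, -1.8]
grip_width: 0.0387
```

Request:
step_arm --pt "0 0 -3" --pt "0 0 -6" --pt "0 0 -6" --pt "0 0 -6" --pt "0 0 -6" --pt "0 0 -6" --pt "0 0 -6" --pt "0 0 -8" --pt "0 0 -10" --pt "0 0 -10" --pt "0 0 -10" --pt "0 0 -10" --pt "0 0 -5" --pt "0 0 -2" --pt "0 0 0" --pt "0 0 0" --pt "0 0 0" --twist '[0, 0, 0, 0, 0, 0, 0, 0, 0, 0, 0, 0, 0, 0, 0, 0, 0]'

```text
time: 26.47
position: [0.4814, -0.231, 0.2658]
tool_rot: [1.0, 0.0, -0.001, -0.0]
ft_force: [0.1, 0.0, -1.0]
grip_width: 0.039
```

```bash
python3 - <<'E'
from h import *
a=grab('top','t11');b=grab('scene','s11')
cv2.imwrite('pics/s11c.png',cv2.resize(b['color'][40:240,220:420],None,fx=3,fy=3))
o=robot.get_obs();print(o['time'],o['position'],o['ft_force'],o['grip_width'])
for c in(a,b):
  Q=cloud(c).reshape(-1,3)
  for z,r in ((.0665,.09),(.096,.09),(.165,.02),(.245,.09)):
    k=Q[(np.hypot(Q[:,0]-.481,Q[:,1]+.232)<r)&(np.abs(Q[:,2]-z)<.0045)]
    if len(k)>5:
      h=cv2.minEnclosingCircle(k[:,:2].astype(np.float32)); g=np.linalg.lstsq(np.c_[k[:,:2]-k[:,:2].mean(0),np.ones(len(k))],k[:,2],rcond=None)[0]; print(z,len(k),np.round(h[0],4),h[1],np.median(k[:,2]),g[:2].round(3))
Q=cloud(b).reshape(-1,3);k=Q[(np.hypot(Q[:,0]-.481,Q[:,1]+.232)<.1)];print(np.histogram(k[:,2],bins=np.arange(0,.3,.01)))
E
```

```text
26.5667 [ 0.48145184 -0.23098434  0.26573027] [ 0.1057454   0.17858076 -1.02215598] 0.03866743307774255
0.0665 605 [ 0.4789 -0.2201] 0.07288704812526703 0.06604704141752704 [0.002 0.   ]
0.096 545 [ 0.475  -0.2137] 0.05849713459610939 0.09488773930885774 [-0.003  0.007]
0.245 436 [ 0.4852 -0.2147] 0.06771242618560791 0.24260832147372602 [0.003 0.013]
0.0665 313 [ 0.4843 -0.23  ] 0.07665076106786728 0.06831023094460353 [-0.002 -0.002]
0.096 811 [ 0.482  -0.2296] 0.06581459194421768 0.09716616948776546 [-0.002 -0.004]
0.165 18 [ 0.4848 -0.2271] 0.010878526605665684 0.16479167093395047 [-0.101  0.086]
0.245 945 [ 0.4829 -0.2288] 0.07524247467517853 0.2438593787991452 [-0.001 -0.006]
(array([713, 159, 137, 149, 145, 133, 272, 201, 146, 800, 100,  16,  19,
        15,  23,  16,  19,   0,   0,   0,   0,   0, 106, 187, 967,  58,
        72, 100,  44]), array([0.  , 0.01, 0.02, 0.03, 0.04, 0.05, 0.06, 0.07, 0.08, 0.09, 0.1 ,
       0.11, 0.12, 0.13, 0.14, 0.15, 0.16, 0.17, 0.18, 0.19, 0.2 , 0.21,
       0.22, 0.23, 0.24, 0.25, 0.26, 0.27, 0.28, 0.29]))
```

View pics/s11c.png

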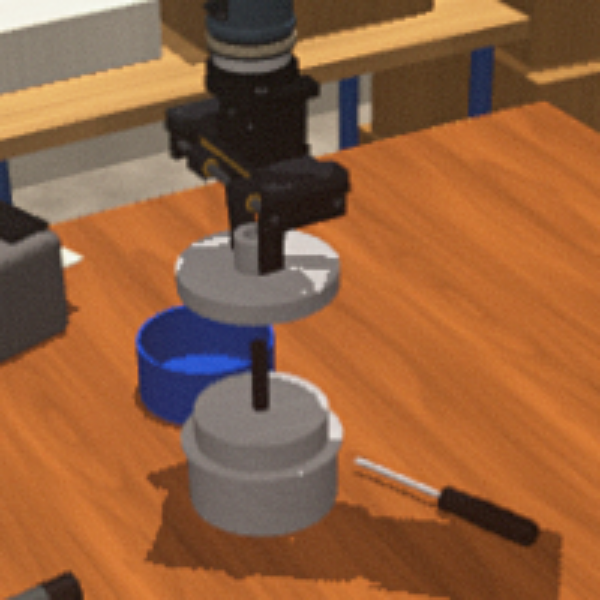

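The cover is held level, with its skirt bottom at about 0.224 m and the stem top at 0.165 m. The inner lid is still seated and level (drum top at about 96 mm, flange top at about 67 mm). Handing in.

```bash
python3 -c "
from rig import robot
print(robot.hand_in())"
```

```text
the job is handed in; nothing more can be done
None
```

The packing was completed in the order asked and handed in at about 26.6 s. The arm finished holding the outer cover by its collar.

- **Cups:** The wide cup stands upright in the canister and the narrow cup stands inside it. Their rims measured about 56–57 mm and 85–86 mm, against the expected 57 and 86 mm.
- **Inner lid:** The nested lids were set down by the stem and released. After the cover was lifted, the inner lid was still level and seated. Its drum top measured about 95–97 mm and its flange top 66–68 mm, against the expected 96 and 67 mm.
- **Outer cover:** It was raised straight up by 143 mm, so its skirt bottom is about 59 mm above the stem top. The wrist carried about 1–1.8 N, consistent with the cover alone.
- **Canister and the rest of the table:** Before the lid went on, the canister showed no shift beyond camera noise (about 1 mm). In the pictures I took, the other objects looked undisturbed.

Two readings disagreed slightly. The two cameras differed by 1–3 mm throughout, about what the stated calibration allows. The finger opening read about 1 mm narrow on the narrow cup, stem and collar. In the last top view, the arm partly hid the canister, so the final position check rests mainly on the scene camera.

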